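# Transfer the spice jars from tray to rack in reverse order

### The arm

A 6-joint arm with a two-finger parallel gripper is mounted at the origin on a cart in front of the work surface, level with it; the furniture and walls round the work are solid. World frame = base frame: x ahead of the robot, y to its left, z up, the work surface at z = 0. Lengths are in m, angles in rad, forces in N, time in s.
With the tool pointing down it reaches from about 0.375 to 0.75 m from the base axis. Payload 9 kg.
Tool frame: the origin (TCP) lies at the very end of the fingers, on their centre line; the grasp point (between the pads) lies 19 mm behind it; y points along the fingers, z is the direction in which the jaws open and shut, and the axes are right-handed (so a half turn about y gives the same grasp; the last joint's range is limited). The gripper opens to 85 mm and grips with 20 to 120 N. Pads are 22 mm wide; open, the fingers measure 114 mm over their backs; the gripper's body (76 mm by 85 mm) begins 54 mm behind the grasp point. The pads swing forward as they close: fully open they stand 13 mm farther back than shut.
Start: joints at [-1.353, 0.104, 0.097, 1.564, 0, 1.353], TCP at [0.253, -0.544, 0.231] pointing down, gripper open.
Joint ranges: [-2.99, 2.99], [-0.84, 1.86], [-1.1, 1.16], [-1.84, 2.11], [-1.51, 1.56], [-3.14, 3.14]. Speed limits (rad/s): [2.22, 2.22, 2.57, 3.14, 3.14, 3.14].

### API

Orientations are given as a unit quaternion [x, y, z, w].
In Python, from cell import state, read_camera, job_done, look_for, silhouettes gives the robot as it stands.
- The arm moves only by the tool step_arm, never from a script. Its argument "plan" is a list of rows, each a list of 7 numbers: the opening, from 0 (shut) to 1 (fully open), then the shift along the tool's x, y, z normalised to -1 to 1, where 1 is 0.025 m, then the turn, a rotation vector about the tool's x, y, z normalised to -1 to 1, where 1 is 5 degrees. A call has 1 to 20 rows; each row shifts and turns the pose as measured when the row begins, along the tool's axes as they then stand; what a row does not reach is not made up. A row lasts 1/12 s, in which the tool goes at most 41.7 mm and 7.16 degrees, less where a joint would pass 70% of its speed; a pose out of reach is approached as far as the arm can. A call with a number of a shift or a turn outside -1 to 1 is refused whole. A call with a gripper value outside its range is refused whole. The fingers move at their own pace and stop on an object; "newtons" is the grip in N (left out, the last holds). Time passes only in rows, so rows that do not move let the fingers close. It gives the time, the measured TCP pose, the force and the opening at its end, in the units of the state.
- state(): the state, without advancing time (a new reading comes with each control period).
- read_camera(name): name is "scene" or "top" or "wrist"; returns a dict with "img" (384x512x3 uint8, blue, green, red), "intrinsics" (3x3 intrinsics, pixels), "R" (3x3) and "t" (3): a world point X has camera coordinates R X + t; the wrist camera has in their place "tool_from_camera" (4x4, takes a point from camera to tool coordinates, whose origin is the TCP and whose axes are the tool frame's). Camera axes: x right, y down, z forward; pixel columns grow to the right and rows downward; lengths in m; the calibration is good to about 2 mm. A picture is of the moment at which its call begins: read the wrist's pose just before it. There is no depth.
- job_done(): hands the job in, once; it reports no verdict.
Trained networks look in a picture, given as the dict that the camera call returned (one of the last four; its "shot" number tells which), for a name from the list of things; names that differ only in an ending like _2 or _b are one class to them, and where a whole thing is asked for, a point or a joint stands for the part that bears it (a point fixed in the world has none). Each returns a list of dicts, best first, with "p" (0 to 1); they miss things now and then, are a little off and sometimes report something else, mostly with a low value. They report only what shows in the picture. A call takes as long as a camera call.
- look_for(name, picture): "bbox" ([centre column, centre row, width, height] in pixels, round what is visible of it).
- silhouettes(name, picture): "mask" (384x512 bool, what is visible of it) and "bbox" ([centre column, centre row, width, height] in pixels, round what is visible of it).
The state is a dict: "t": time; "q": joint angles; "joint_vel": joint speeds; "joint_torque": joint torques, N m; "eef_pos": TCP position; "tcp_rot": TCP orientation; "wrist_force": force on the tool from outside, world axes, zero at the start; "wrist_torque": the same for the moment, N m; "finger_gap": opening from 0.0 (shut) to 1.0 (fully open).
Only numpy, scipy, OpenCV 4.12 (cv2) and the standard library are available. Lean on these libraries where they do the work, as an engineer would, in place of code of your own. Each camera call takes 0.05 s, during which the arm holds its last target. There are 200 camera calls.

### The job

Move the four spice jars from the brown tray into the white rack, one jar to each bay, in reverse order: the jar that stands at the left end of the tray goes into the right-end bay of the rack, the next one beside it, and so on, because the rack will be turned round afterwards. Let every jar end up standing upright on the floor of its bay, do not tip any over on the way, and leave the pepper mill where it stands.

Things in the scene. Friction and masses are not known exactly. Their poses are not given: they have to be found in the camera images.
- tall_jar: the tallest of the four spice jars: 90 mm high, 38 mm diameter, smooth round purple cap; straight-sided enough to be gripped round the cap and upper body, 50 to 100 g. Origin: centre of its underside; z up. At the start it stands on its own cork pad in the tray, at any yaw.
- slim_jar: the slimmest of the four spice jars: 81 mm high, 36 mm diameter, smooth round orange cap; straight-sided enough to be gripped round the cap and upper body, 50 to 100 g. Origin: centre of its underside; z up. At the start it stands on its own cork pad in the tray, at any yaw.
- plain_jar: a medium-height spice jar: 72 mm high, 40 mm diameter, smooth round pinkish-red cap; straight-sided enough to be gripped round the cap and upper body, 50 to 100 g. Origin: centre of its underside; z up. At the start it stands on its own cork pad in the tray, at any yaw.
- squat_jar: the shortest and widest of the four spice jars: 64 mm high, 45 mm at the widest, white flip-top cap with a small hinge; straight-sided enough to be gripped round the cap and upper body, 50 to 100 g. Origin: centre of its underside; z up. At the start it stands on its own cork pad in the tray, at any yaw.
- pad_tall_jar: fixed cork disc on which tall_jar starts, 58 mm diameter, 3 mm thick; it stays put, so it shows where that jar began. Origin: centre of its underside; y along the row (left as the robot sees it), x across it. The four pads, 66 mm apart, shuffled from start to start, form one straight row in the brown tray (78 x 268 mm, fixed, rim 5 mm over the pads' tops).
- pad_slim_jar: fixed cork disc on which slim_jar starts, 58 mm diameter, 3 mm thick; it stays put, so it shows where that jar began. Origin: centre of its underside; y along the row (left as the robot sees it), x across it. The four pads, 66 mm apart, shuffled from start to start, form one straight row in the brown tray (78 x 268 mm, fixed, rim 5 mm over the pads' tops).
- pad_plain_jar: fixed cork disc on which plain_jar starts, 58 mm diameter, 3 mm thick; it stays put, so it shows where that jar began. Origin: centre of its underside; y along the row (left as the robot sees it), x across it. The four pads, 66 mm apart, shuffled from start to start, form one straight row in the brown tray (78 x 268 mm, fixed, rim 5 mm over the pads' tops).
- pad_squat_jar: fixed cork disc on which squat_jar starts, 58 mm diameter, 3 mm thick; it stays put, so it shows where that jar began. Origin: centre of its underside; y along the row (left as the robot sees it), x across it. The four pads, 66 mm apart, shuffled from start to start, form one straight row in the brown tray (78 x 268 mm, fixed, rim 5 mm over the pads' tops).
- rack: empty white rack, fixed, 78 (x) by 268 mm (y), rim 20 mm high; 18 mm high dividers make four bays of 70 by 62 mm, floor 6 mm above the origin. Origin: centre of the underside; y along the row (left as the robot sees it). Bay centres: x 0, y +99, +33, -33, -99 mm. Rack and tray lie on the board over the hob (top at z 88 mm), either one in front, each turned up to 0.2 rad.
- pepper_mill: a turned wooden pepper mill, 58 mm diameter, 150 mm high, standing loose at the left of the board; to be left alone. Origin: centre of its underside.

How it is judged:
By the outcome, as a careful person would: the job done as asked, in the order asked, and still so for the second after the job is handed in, with the robot touching nothing.
It also fails if it takes over 96 s, if anything falls off the work surface, if the arm or the gripper's body presses on something with over 40 N, if the wrist force passes 120 N, or if a joint passes its speed limit or range.

## Working session

There is one attempt and no reset: what is moved stays moved. The work goes in short steps, Python scripts to look and compute and a tool call to move; the robot and the scene stay as the last step left them, time stands still between calls to the robot, and variables do not carry over. Pictures are saved under pics/ and viewed, about 12 in all and at most 16, crops included, and the job is handed in when it is done.

Besides the shell and the picture viewer there is one more tool, called after "Request:" as name(argument=value, ...) on one line, values as JSON. step_arm: Moves the arm, as the interface text tells. Scaled input: -1 to 1 covers 0.025 m each way for a shift and 5 degrees each way for a turn. Its arguments: {"type":"object","properties":{"plan":{"type":"array"},"newtons":{"type":"number"}},"required":["plan"]}

```bash
ls; mkdir -p pics; python3 - <<'E'
from cell import *
import cv2,numpy as np
s=state(); print({k:np.round(v,3).tolist() for k,v in s.items()})
ims=[]
for n in("scene","top"):
    p=read_camera(n); cv2.imwrite(f"pics/{n}0.png",p["img"]); print(n,p["intrinsics"].tolist(),np.round(p["R"],3).tolist(),np.round(p["t"],3).tolist())
    for o in("tall_jar","slim_jar","plain_jar","squat_jar","rack","pepper_mill","pad_tall_jar"):
        print(o,[(np.round(d["bbox"]).tolist(),round(d["p"],2)) for d in look_for(o,p)[:2]])
E
```

```text
pics
{'t': 0.0, 'q': [-1.353, 0.105, 0.096, 1.564, 0.0, 1.353], 'joint_vel': [-0.001, 0.001, -0.001, 0.001, 0.001, -0.001], 'joint_torque': [-0.002, -55.692, 50.366, 0.017, -0.0, -0.0], 'eef_pos': [0.253, -0.544, 0.231], 'tcp_rot': [-0.153, 0.691, -0.69, 0.153], 'wrist_force': [0.088, 0.136, 1.175], 'wrist_torque': [-0.003, -0.027, 0.018], 'finger_gap': 1.004}
scene [[380.4644905878081, 0.0, 260.8040425791641], [0.0, 380.4644905878081, 192.3837429617729], [0.0, 0.0, 1.0]] [[-0.879, -0.477, 0.014], [-0.26, 0.454, -0.852], [0.4, -0.752, -0.524]] [0.504, 0.228, 0.711]
tall_jar [([274.0, 145.0, 16.0, 38.0], 0.74)]
slim_jar [([257.0, 154.0, 16.0, 27.0], 0.68)]
plain_jar [([231.0, 179.0, 20.0, 31.0], 0.8)]
squat_jar [([247.0, 168.0, 20.0, 26.0], 0.86)]
rack [([311.0, 192.0, 87.0, 61.0], 0.71)]
pepper_mill [([168.0, 229.0, 37.0, 78.0], 0.55)]
pad_tall_jar [([273.0, 163.0, 13.0, 12.0], 0.42)]
top [[489.2255151595417, 0.0, 255.53610691095486], [0.0, 489.2255151595417, 183.48351706486238], [0.0, 0.0, 1.0]] [[-0.109, -0.994, 0.003], [-0.959, 0.105, -0.264], [0.262, -0.032, -0.965]] [0.124, 0.551, 0.962]
tall_jar [([362.0, 132.0, 28.0, 37.0], 0.6)]
slim_jar [([326.0, 135.0, 21.0, 26.0], 0.57)]
plain_jar [([265.0, 144.0, 18.0, 27.0], 0.92), ([327.0, 215.0, 129.0, 46.0], 0.7)]
squat_jar [([299.0, 140.0, 19.0, 30.0], 0.66)]
rack [([329.0, 215.0, 130.0, 48.0], 0.72)]
pepper_mill [([148.0, 162.0, 40.0, 45.0], 0.7), ([298.0, 140.0, 23.0, 33.0], 0.59)]
pad_tall_jar [([356.0, 141.0, 26.0, 28.0], 0.59)]
```

```bash
python3 - <<'E'
import cv2
a=cv2.imread("pics/scene0.png")[90:290,120:390];b=cv2.imread("pics/top0.png")[90:290,120:440]
cv2.imwrite("pics/top0c.png",cv2.resize(b,None,fx=2.5,fy=2.5,interpolation=2))
cv2.imwrite("pics/scene0c.png",cv2.resize(a,None,fx=2.8,fy=2.8,interpolation=2))
E
```

```text
(no output)
```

View pics/top0c.png

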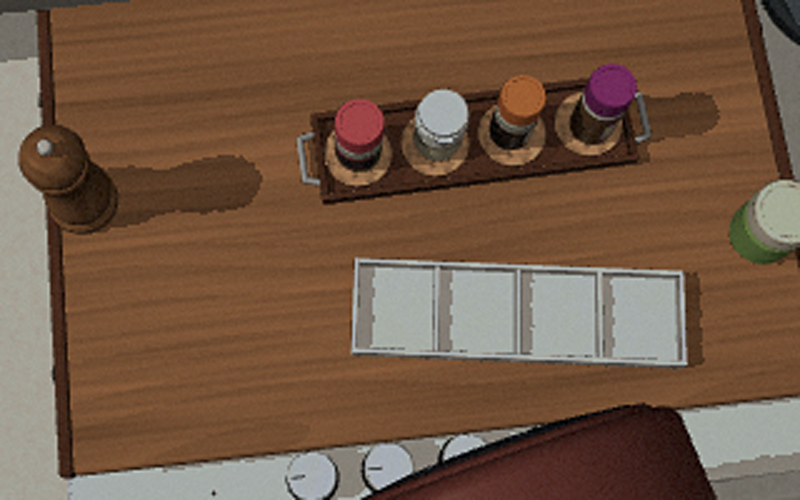

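View pics/scene0c.png

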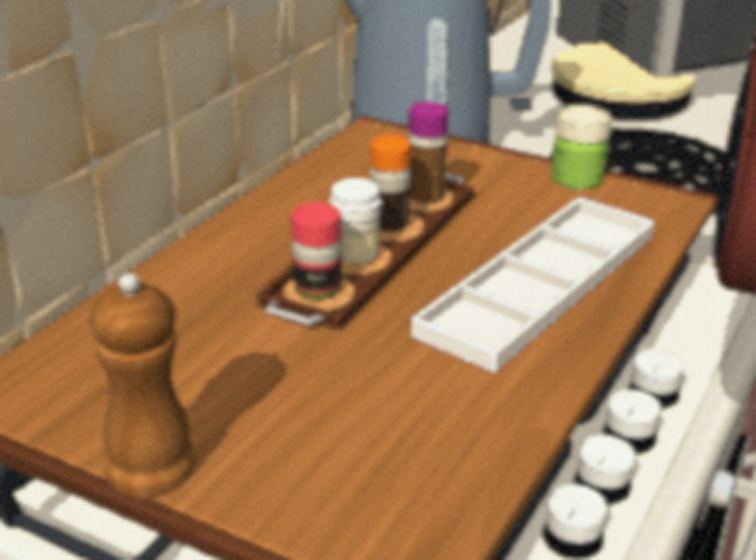

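```bash
cat > h.py <<'E'
import numpy as np,cv2
from scipy.optimize import least_squares
from scipy.spatial.transform import Rotation as Ro
def proj(p,X):
    c=np.asarray(X)@np.array(p["R"]).T+p["t"]; u=c@np.array(p["intrinsics"]).T; return u[:,:2]/u[:,2:]
def back(p,uv,z):
    K,R,t=map(np.array,(p["intrinsics"],p["R"],p["t"])); C=-R.T@t
    d=(np.linalg.inv(K)@np.c_[np.atleast_2d(uv),np.ones(len(np.atleast_2d(uv)))].T).T@R
    return C+d*((z-C[2])/d[:,2])[:,None]
E
python3 - <<'E'
from cell import *
from h import *
p=read_camera("top")
f=lambda a:np.array(a)/2.5+[120,90]-.3
np.set_printoptions(precision=4,suppress=True)
C=-np.array(p["R"]).T@p["t"];print("cam",C)
r=back(p,f([(355,258),(686,270),(687,365),(352,353)]),.108)
print("rack",r[:,:2].tolist(),r.mean(0),[np.linalg.norm(r[i]-r[i-1]) for i in range(4)], "yaw",[np.arctan2(-(a-b)[0],(a-b)[1]) for a,b in((r[0],r[1]),(r[3],r[2]))])
for n,h,c,pad in(("plain",72,(359,122),(358,156)),("squat",64,(441,111),(435,147)),("slim",81,(522,97),(512,135)),("tall",90,(611,87),(588,125))):
    print(n,back(p,f(c),.095+h/1000)[0],"pad",back(p,f(pad),.095)[0])
q=Ro.from_quat(state()["tcp_rot"]).as_matrix();print(q)
E
```

```text
cam [0.2904 0.0961 1.0728]
rack [[0.5310256565906146, 0.054188718916543956], [0.4918544708865233, -0.2118747484372407], [0.41516355004090777, -0.19839931076016204], [0.4537335783622025, 0.0653555271333153]] [ 0.4729 -0.0727  0.108 ] [np.float64(0.07809457703718696), np.float64(0.26893149768999325), np.float64(0.07786581252858853), np.float64(0.26656005251522585)] yaw [np.float64(-0.14617488213344582), np.float64(-0.14520518242819885)]
plain [0.6257 0.0412 0.167 ] pad [0.6222 0.0411 0.095 ]
squat [ 0.6309 -0.0253  0.159 ] pad [ 0.6231 -0.0245  0.095 ]
slim [ 0.6293 -0.0878  0.176 ] pad [ 0.6267 -0.0908  0.095 ]
tall [ 0.6266 -0.1561  0.185 ] pad [ 0.6286 -0.1564  0.095 ]
[[-0.9065  0.      0.4221]
 [-0.4221 -0.0001 -0.9065]
 [ 0.     -1.      0.0001]]
```

Request:
step_arm(plan=[[1,0,-0.2,0,0,-1,0],[1,0,-0.2,0,0,-1,0],[1,0,-0.2,0,0,-1,0],[1,0,-0.2,0,0,-1,0],[1,0,-0.2,0,0,-1,0],[1,0,-0.2,0,0,-1,0],[1,0,-0.2,0,0,-1,0],[1,0,-0.2,0,0,-1,0],[1,0,-0.2,0,0,-1,0],[1,0,-0.2,0,0,-1,0],[1,0,-0.2,0,0,-1,0],[1,0,-0.2,0,0,-1,0],[1,0,-0.2,0,0,-1,0]])

```text
t: 1.93
eef_pos: [0.2532, -0.5433, 0.2979]
tcp_rot: [-0.512, 0.488, -0.486, 0.513]
wrist_force: [0.2, 0.5, -0.4]
finger_gap: 1.0
```

Request:
step_arm(plan=[[1,-1,0,0.5,0,0,0],[1,-1,0,0.5,0,0,0],[1,-1,0,0.6,0,0,0],[1,-1,0,0.6,0,0,0],[1,-1,0,0.6,0,0,0],[1,-1,0,0.6,0,0,0],[1,-1,0,0.6,0,0,0],[1,-1,0,0.6,0,0,0],[1,-1,0,0.6,0,0,0],[1,-1,0,0.6,0,0,0],[1,-1,0,0.6,0,0,0],[1,-1,0,0.6,0,0,0],[1,-1,0,0.6,0,0,0],[1,-1,0,0.6,0,0,0],[1,-1,0,0.6,0,0,0],[1,-1,0,0.6,0,0,0],[1,-1,0,0.6,0,0,0],[1,-1,0,0.6,0,0,0],[1,-1,0,0.6,0,0,0]])

```text
t: 3.52
eef_pos: [0.5137, -0.0354, 0.2994]
tcp_rot: [-0.512, 0.486, -0.489, 0.512]
wrist_force: [0.5, -1.6, 0.3]
finger_gap: 1.001
```

```bash
cat >> h.py <<'E'
def wrist(s,p):
    T=np.eye(4);T[:3,:3]=Ro.from_quat(s["tcp_rot"]).as_matrix();T[:3,3]=s["eef_pos"]
    M=np.linalg.inv(T@np.array(p["tool_from_camera"])); p["R"]=M[:3,:3];p["t"]=M[:3,3]; return p
E
python3 - <<'E'
from cell import *
from h import *
np.set_printoptions(precision=4,suppress=True)
s=state();p=read_camera("wrist");wrist(s,p);cv2.imwrite("pics/w1.png",p["img"])
print(Ro.from_quat(s["tcp_rot"]).as_matrix(),p["R"],-p["R"].T@p["t"],s["q"])
for o in("tall_jar","slim_jar","plain_jar","squat_jar","rack"): print(o,[(np.round(d["bbox"]).tolist(),round(d["p"],2)) for d in look_for(o,p)[:2]])
E
```

```text
[[ 0.049   0.0044  0.9988]
 [-0.9988 -0.0028  0.049 ]
 [ 0.003  -1.      0.0043]] [[ 0.9988  0.0491  0.0039]
 [ 0.0462 -0.9625  0.2674]
 [ 0.0169 -0.2669 -0.9636]] [0.5096 0.0301 0.4419] [-0.3224 -0.1336 -0.0138  1.6856 -0.0013  1.1994]
tall_jar [([354.0, 303.0, 41.0, 71.0], 0.84), ([392.0, 95.0, 76.0, 56.0], 0.61)]
slim_jar [([377.0, 233.0, 64.0, 61.0], 0.59)]
plain_jar [([392.0, 95.0, 78.0, 52.0], 0.78)]
squat_jar [([384.0, 173.0, 62.0, 56.0], 0.66), ([365.0, 95.0, 44.0, 64.0], 0.26)]
rack [([219.0, 189.0, 117.0, 263.0], 0.6)]
```

View pics/w1.png

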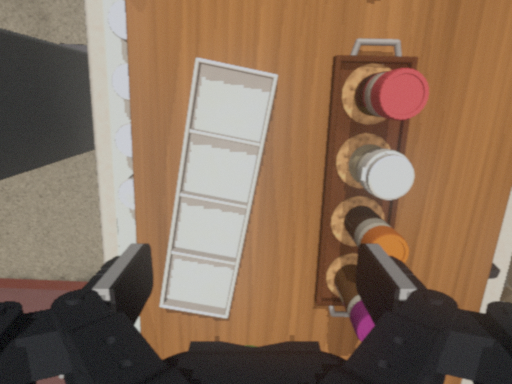

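```bash
python3 - <<'E'
from cell import *
from h import *
np.set_printoptions(precision=4,suppress=True)
s=state();p=wrist(s,read_camera("wrist"))
r=back(p,[(276,74),(228,318),(161,307),(197,59)],.108)
print("rack",r.mean(0),[np.linalg.norm(r[i]-r[i-1]) for i in range(4)],[np.arctan2(-(a-b)[0],(a-b)[1]) for a,b in((r[0],r[1]),(r[3],r[2]))])
for n,h,c in(("plain",72,(402,94)),("squat",64,(389,174)),("slim",81,(386,245))): print(n,back(p,c,.095+h/1000)[0])
h=.095
t=back(p,[(334,57),(416,58)],.1);print(t)
E
```

```text
rack [ 0.4737 -0.0774  0.108 ] [np.float64(0.07385320161561308), np.float64(0.2666077220786771), np.float64(0.07619158673640822), np.float64(0.2656102550093326)] [np.float64(-0.13987148414143247), np.float64(-0.14869169083064504)]
plain [0.6245 0.0358 0.167 ]
squat [ 0.6276 -0.0295  0.159 ]
slim [ 0.6274 -0.0874  0.176 ]
[[0.5833 0.0677 0.1   ]
 [0.6605 0.0706 0.1   ]]
```

Request:
step_arm(plan=[[1,-0.5,0,0.9,0,0,0],[1,-0.5,0,0.9,0,0,0],[1,-0.5,0,0.9,0,0,0],[1,-0.5,0,0.9,0,0,0],[1,-0.5,0.5,0.8,0,0,0],[1,0,1,0,0,0,0],[1,0,1,0,0,0,0],[1,0,1,0,0,0,0],[1,0,0,0,0,0,0]])

```text
t: 4.62
eef_pos: [0.6253, 0.0201, 0.2104]
tcp_rot: [-0.507, 0.489, -0.496, 0.508]
wrist_force: [-1.5, -0.5, -1.8]
finger_gap: 0.997
```

```bash
python3 - <<'E'
from cell import *
from h import *
np.set_printoptions(precision=4,suppress=True)
s=state();p=wrist(s,read_camera("wrist"));cv2.imwrite("pics/w2.png",p["img"])
print(s["eef_pos"],Ro.from_quat(s["tcp_rot"]).as_matrix())
for o in("plain_jar","squat_jar"): print(o,[(np.round(d["bbox"]).tolist(),round(d["p"],2)) for d in look_for(o,p)[:2]])
print(proj(p,[[.625,.038,.167],[.6275,-.028,.159],s["eef_pos"]]))
E
```

```text
[0.6253 0.0201 0.2104] [[ 0.0298  0.0083  0.9995]
 [-0.9995 -0.0052  0.0299]
 [ 0.0055 -1.      0.0081]]
plain_jar [([257.0, 178.0, 71.0, 80.0], 0.84), ([74.0, 252.0, 120.0, 263.0], 0.27)]
squat_jar [([261.0, 268.0, 67.0, 91.0], 0.94)]
[[254.3164 184.6657]
 [255.0066 281.755 ]
 [254.6461 246.7455]]
```

View pics/w2.png

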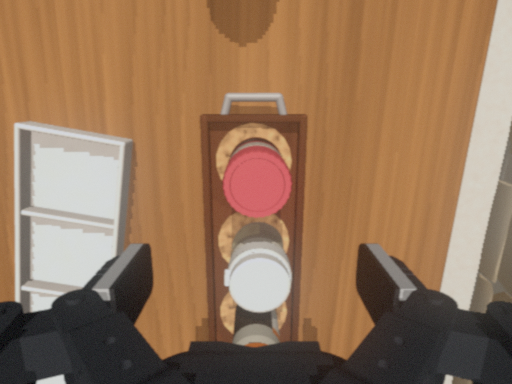

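Request:
step_arm(plan=[[1,-0.4,0.2,0.05,0,0,0],[1,-0.4,0.5,0,0,0,0],[1,0,1,0,0,0,0],[1,0,1,0,0,0,0],[1,0,0.4,0,0,0,0],[1,0,0,0,0,0,0]])

```text
t: 5.27
eef_pos: [0.6347, 0.0424, 0.146]
tcp_rot: [-0.501, 0.482, -0.503, 0.513]
wrist_force: [-1.0, -0.1, -0.1]
finger_gap: 1.001
```

Request:
step_arm(plan=[[0,0,0,0,0,0,0],[0,0,0,0,0,0,0],[0,0,0,0,0,0,0],[0,0,0,0,0,0,0],[0,0,0,0,0,0,0],[0,0,0,0,0,0,0]], newtons=35)

```text
t: 5.77
eef_pos: [0.6366, 0.0432, 0.1515]
tcp_rot: [-0.5, 0.481, -0.504, 0.514]
wrist_force: [-0.3, -0.5, -0.8]
finger_gap: 0.456
```

```bash
cat >> h.py <<'E'
def rep(tgt=None,Rt=np.array([[0,0,1.],[-1,0,0],[0,-1,0]])):
    from cell import state
    s=state();R=Ro.from_quat(s["tcp_rot"]).as_matrix();np.set_printoptions(precision=4,suppress=True)
    print("t",round(s["t"],2),"pos",s["eef_pos"],"F",np.round(s["wrist_force"],1),"gap",round(s["finger_gap"],3))
    print(R, "turn units (to level yaw0)",Ro.from_matrix(R.T@Rt).as_rotvec(degrees=True)/5)
    if tgt is not None: print("shift units",R.T@(np.array(tgt)-s["eef_pos"])/.025)
    return s
E
python3 - <<'E'
from h import *
from cell import *
s=rep(); print(s["joint_vel"])
p=read_camera("wrist");cv2.imwrite("pics/w3.png",p["img"]);rep()
E
```

```text
t 5.77 pos [0.6366 0.0432 0.1515] F [-0.3 -0.5 -0.8] gap 0.456
[[ 0.0295  0.0379  0.9988]
 [-0.9995 -0.0088  0.0299]
 [ 0.0099 -0.9992  0.0376]] turn units (to level yaw0) [-0.4331  0.3407  0.1073]
[-0.0006 -0.0029  0.0112 -0.0001 -0.0001  0.0009]
t 5.82 pos [0.6366 0.0432 0.1515] F [-0.2 -0.  -0.3] gap 0.455
[[ 0.0295  0.0381  0.9988]
 [-0.9995 -0.0088  0.0299]
 [ 0.0099 -0.9992  0.0378]] turn units (to level yaw0) [-0.4347  0.3406  0.1072]
```

View pics/w3.png

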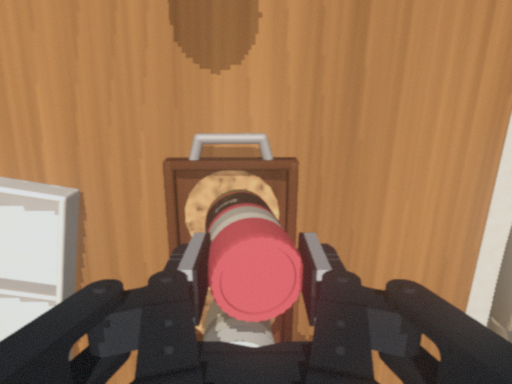

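Request:
step_arm(plan=[[0.8,0,0.04,0,-0.05,0,0],[0.8,0,0.04,0,-0.05,0,0],[0.8,0,0.04,-0.05,-0.1,0,0],[0.8,0,0.2,-0.05,-0.1,0,0],[0.8,0,0.3,-0.1,-0.15,0,0],[0.8,0,0.3,-0.1,-0.15,0,0],[0.8,0,0.2,-0.05,-0.1,0,0]])

```text
t: 6.4
eef_pos: [0.6282, 0.0422, 0.1226]
tcp_rot: [0.516, -0.497, 0.489, -0.498]
wrist_force: [-0.6, -0.4, -0.8]
finger_gap: 0.802
```

```bash
python3 - <<'E'
from h import *
rep([.628,.042,.131])
E
```

```text
t 6.4 pos [0.6282 0.0422 0.1226] F [-0.6 -0.4 -0.8] gap 0.802
[[ 0.029  -0.026   0.9992]
 [-0.9995 -0.0111  0.0288]
 [ 0.0104 -0.9996 -0.0264]] turn units (to level yaw0) [0.3003 0.3313 0.1234]
shift units [ 0.0107 -0.3337 -0.0164]
```

Request:
step_arm(plan=[[0.8,0,-0.1,0,0.15,0,0.05],[0.8,0,-0.1,0,0.15,0,0.05],[0,0,0,0,0,0,0],[0,0,0,0,0,0,0],[0,0,0,0,0,0,0],[0,0,0,0,0,0,0],[0,0,0,0,0,0,0]])

```text
t: 6.98
eef_pos: [0.6272, 0.0423, 0.1261]
tcp_rot: [0.507, -0.493, 0.493, -0.507]
wrist_force: [-1.0, -0.1, -0.6]
finger_gap: 0.448
```

```bash
python3 - <<'E'
from h import *
rep([.628,.042,.131])
E
```

```text
t 6.98 pos [0.6272 0.0423 0.1261] F [-1.  -0.1 -0.6] gap 0.448
[[ 0.0288 -0.0007  0.9996]
 [-0.9996 -0.0003  0.0288]
 [ 0.0002 -1.     -0.0007]] turn units (to level yaw0) [0.0079 0.3305 0.0029]
shift units [ 0.0126 -0.1961  0.0318]
```

Request:
step_arm(plan=[[0,0,-0.4,0,0,0,0],[0,0,-0.8,0,0,0,0],[0,0,-0.9,0,0,0,0],[0,0,-0.8,0,0,0,0],[0,0,-0.3,-0.6,0,0,0],[0,0,0,-0.9,0,0,0],[0,0.4,0,-0.9,0,0,0],[0,0.8,0,-0.6,0,0,0],[0,0.9,0,-0.5,0,0,0],[0,0.9,0,-0.5,0,0,0],[0,0.9,0,-0.5,0,0,0],[0,0.9,0,-0.5,0,0,0],[0,0.9,0,-0.5,0,0,0],[0,0.9,0,-0.5,0,0,0],[0,0.8,0,-0.4,0,0,0],[0,0.6,0,-0.4,0,0,0],[0,0.3,0,-0.2,0,0,0],[0,0,0,0,0,0,0]])

```text
t: 8.48
eef_pos: [0.4523, -0.1782, 0.2248]
tcp_rot: [-0.507, 0.488, -0.496, 0.509]
wrist_force: [0.1, 0.2, -0.4]
finger_gap: 0.449
```

```bash
python3 - <<'E'
from h import *
from cell import *
s=rep([.459,-.170,.128]);p=wrist(s,read_camera("wrist"));cv2.imwrite("pics/w4.png",p["img"])
print(proj(p,[[.4589,-.172,.094]]))
E
```

```text
t 8.48 pos [ 0.4523 -0.1782  0.2248] F [ 0.1  0.2 -0.4] gap 0.449
[[ 0.033   0.0102  0.9994]
 [-0.9994 -0.0057  0.033 ]
 [ 0.006  -0.9999  0.01  ]] turn units (to level yaw0) [-0.1158  0.3784  0.067 ]
shift units [-0.3428  3.8728  0.2417]
[[261.2054 171.9666]]
```

View pics/w4.png

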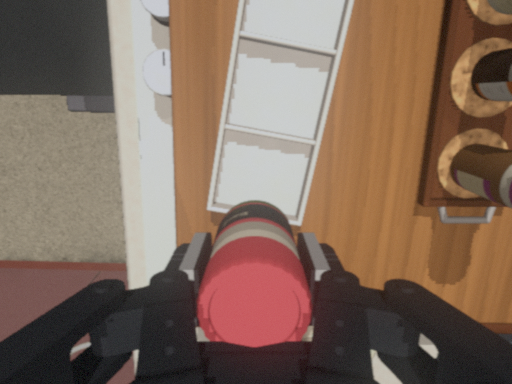

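Request:
step_arm(plan=[[0,-0.2,0,0.1,-0.05,0,0.03],[0,-0.15,0.5,0.1,-0.05,0,0.03],[0,0,0.8,0,0,0,0],[0,0,0.8,0,0,0,0],[0,0,0.7,0,0,0,0],[0,0,0.5,0,0,0,0],[0,0,0.2,0,0,0,0],[0,0,0.1,0,0,0,0]])

```text
t: 9.2
eef_pos: [0.4623, -0.1584, 0.1278]
tcp_rot: [-0.51, 0.49, -0.489, 0.512]
wrist_force: [-0.3, 0.9, 0.2]
finger_gap: 0.444
```

```bash
python3 - <<'E'
from h import *
rep([.459,-.170,.126])
E
```

```text
t 9.2 pos [ 0.4623 -0.1584  0.1278] F [-0.3  0.9  0.2] gap 0.444
[[ 0.0434  0.0006  0.9991]
 [-0.9991  0.0027  0.0434]
 [-0.0026 -1.      0.0007]] turn units (to level yaw0) [-0.0073  0.4977 -0.0303]
shift units [ 0.4598  0.0727 -0.152 ]
```

Request:
step_arm(plan=[[0,0.15,-0.05,-0.05,0,0,0],[0,0.15,0,-0.05,0,0,0],[0,0.1,0,0,0,0,0],[0,0,0,0,0,0,0],[0,0,0,0,0,0,0]])

```text
t: 9.62
eef_pos: [0.4613, -0.1683, 0.1303]
tcp_rot: [-0.51, 0.489, -0.488, 0.512]
wrist_force: [0.7, 0.9, -1.2]
finger_gap: 0.446
```

```bash
python3 - <<'E'
from h import *
rep([.459,-.170,.126])
E
```

```text
t 9.62 pos [ 0.4613 -0.1683  0.1303] F [ 0.7  0.9 -1.2] gap 0.446
[[ 0.0459  0.0014  0.9989]
 [-0.9989  0.0022  0.0459]
 [-0.0021 -1.      0.0015]] turn units (to level yaw0) [-0.0162  0.5265 -0.0249]
shift units [ 0.0653  0.1732 -0.0957]
```

Good; lower gently until it touches, then check force.

Request:
step_arm(plan=[[0,0,0.08,-0.05,0,0,0],[0,0,0.06,0,0,0,0],[0,0,0.04,0,0,0,0],[0,0,0.03,0,0,0,0],[0,0,0,0,0,0,0]])

```text
t: 10.03
eef_pos: [0.4606, -0.1693, 0.126]
tcp_rot: [-0.51, 0.488, -0.489, 0.512]
wrist_force: [-0.0, 0.3, -1.2]
finger_gap: 0.445
```

Request:
step_arm(plan=[[0,0,0.04,0,0,0,0],[0,0,0,0,0,0,0]])

```text
t: 10.2
eef_pos: [0.4605, -0.1692, 0.1248]
tcp_rot: [-0.51, 0.488, -0.489, 0.512]
wrist_force: [-0.8, -0.2, -0.6]
finger_gap: 0.445
```

Request:
step_arm(plan=[[0,0,0.05,0,0,0,0],[0,0,0.03,0,0,0,0],[0,0,0,0,0,0,0]])

```text
t: 10.45
eef_pos: [0.4605, -0.1691, 0.1226]
tcp_rot: [-0.51, 0.488, -0.489, 0.512]
wrist_force: [0.4, 0.9, -0.4]
finger_gap: 0.445
```

Request:
step_arm(plan=[[0,0,0.05,0,0,0,0],[0,0,0.03,0,0,0,0],[0,0,0,0,0,0,0]])

```text
t: 10.7
eef_pos: [0.4608, -0.1693, 0.1225]
tcp_rot: [-0.51, 0.487, -0.49, 0.512]
wrist_force: [-0.4, -0.3, -0.5]
finger_gap: 0.45
```

Request:
step_arm(plan=[[0.75,0,0,0,0,0,0],[0.75,0,0,0,0,0,0],[0.75,0,0,0,0,0,0],[0.75,0,-0.1,0,0,0,0],[0.75,0,-0.3,0,0,0,0],[0.75,0,-0.8,0,0,0,0],[1,0,-1,0,0,0,0],[1,0,-1,0,0,0,0],[1,-0.4,-0.8,0.4,0,0,0],[1,-0.7,-0.2,0.9,0,0,0],[1,-0.7,0,1,0,0,0],[1,-0.7,0,1,0,0,0],[1,-0.7,0,1,0,0,0],[1,-0.7,0,1,0,0,0],[1,-0.6,0,0.9,0,0,0],[1,-0.4,0,0.6,0,0,0],[1,-0.2,0,0.3,0,0,0],[1,0,0,0,0,0,0],[1,0,0,0,0,0,0]])

```text
t: 12.28
eef_pos: [0.6408, -0.0273, 0.2419]
tcp_rot: [-0.508, 0.486, -0.493, 0.513]
wrist_force: [0.4, 0.2, -0.4]
finger_gap: 1.002
```

```bash
python3 - <<'E'
from h import *
from cell import *
s=rep([.631,-.0255,.121]);p=wrist(s,read_camera("wrist"));cv2.imwrite("pics/w5.png",p["img"])
print(proj(p,[[.631,-.0255,.157],[.629,-.089,.174]]))
p=read_camera("top");cv2.imwrite("pics/t5.png",cv2.resize(p["img"][90:290,120:440],None,fx=2.5,fy=2.5))
E
python3 -c "
import cv2,numpy as np
a=cv2.imread('pics/w5.png');b=cv2.imread('pics/t5.png');b=cv2.resize(b,(512,320))
cv2.imwrite('pics/m5.png',np.vstack([a[:280],b]))"
```

```text
t 12.28 pos [ 0.6408 -0.0273  0.2419] F [ 0.4  0.2 -0.4] gap 1.002
[[ 0.0426  0.011   0.999 ]
 [-0.9991 -0.0024  0.0426]
 [ 0.0028 -0.9999  0.0109]] turn units (to level yaw0) [-0.1251  0.4884  0.0298]
shift units [-0.1012  4.8293 -0.4423]
[[239.1212 192.0323]
 [232.6235 286.5457]]
```

View pics/m5.png

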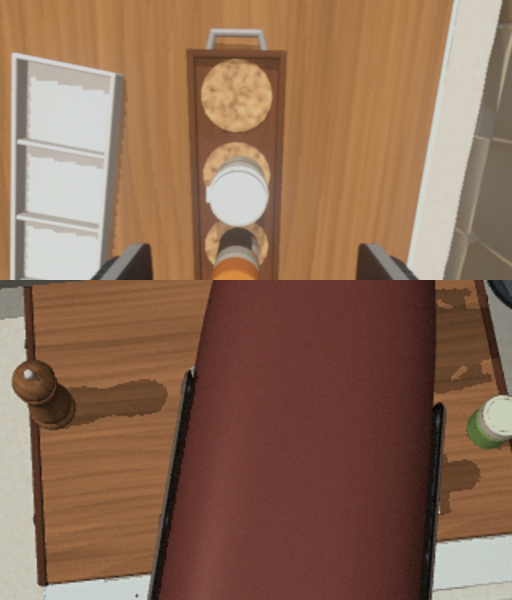

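Request:
step_arm(plan=[[1,0,0,-0.2,0,0.5,0],[1,0,0,-0.2,-0.1,1,0],[1,0,0,0,0,1,0],[1,0,0,0,0,1,0],[1,0,0,0,0,1,0],[1,0,0,0,0,1,0],[1,0,0,0,0,1,0],[1,0,0,0,0,1,0],[1,0,0.6,0,0,0.5,0],[1,0,0.6,0,0,0,0],[1,0,0,0,0,0,0]])

```text
t: 13.3
eef_pos: [0.6236, -0.0375, 0.2167]
tcp_rot: [0.296, -0.639, 0.644, -0.298]
wrist_force: [-1.2, 0.4, -0.3]
finger_gap: 0.995
```

```bash
python3 - <<'E'
from h import *
rep([.631,-.0265,.121])
E
```

```text
t 13.3 pos [ 0.6236 -0.0375  0.2167] F [-1.2  0.4 -0.3] gap 0.995
[[-0.6475  0.0063  0.7621]
 [-0.7621 -0.0049 -0.6475]
 [-0.0003 -1.      0.0079]] turn units (to level yaw0) [-0.0884 -8.0703  0.0283]
shift units [-0.5236  3.8281 -0.0893]
```

Request:
step_arm(plan=[[1,-0.2,0,0,0,0,0],[1,-0.2,0.2,-0.05,-0.05,0,0.03],[1,-0.1,0.6,0,0,0,0],[1,0,0.8,0,0,0,0],[1,0,0.8,0,0,0,0],[1,0,0.5,0,0,0,0],[1,0,0.2,0,0,0,0],[1,0,0,0,0,0,0],[1,0,0,0,0,0,0]])

```text
t: 14.05
eef_pos: [0.6336, -0.0272, 0.1429]
tcp_rot: [0.293, -0.64, 0.644, -0.301]
wrist_force: [-0.3, 0.3, 0.5]
finger_gap: 1.002
```

```bash
python3 - <<'E'
from h import *
rep([.631,-.0265,.121])
E
```

```text
t 14.05 pos [ 0.6336 -0.0272  0.1429] F [-0.3  0.3  0.5] gap 1.002
[[-0.6474  0.0117  0.762 ]
 [-0.7621 -0.0002 -0.6475]
 [-0.0074 -0.9999  0.0091]] turn units (to level yaw0) [-0.1295 -8.0702 -0.0449]
shift units [ 0.0505  0.8763 -0.1046]
```

Request:
step_arm(plan=[[1,0,0.3,-0.05,-0.05,0,-0.02],[1,0,0.3,-0.05,-0.05,0,-0.02],[1,0,0.15,0,0,0,0],[1,0,0,0,0,0,0],[0,0,0,0,0,0,0],[0,0,0,0,0,0,0],[0,0,0,0,0,0,0],[0,0,0,0,0,0,0],[0,0,0,0,0,0,0],[0,0,0,0,0,0,0]])

```text
t: 14.88
eef_pos: [0.6338, -0.026, 0.1268]
tcp_rot: [0.294, -0.641, 0.642, -0.3]
wrist_force: [0.6, -0.2, -0.7]
finger_gap: 0.469
```

```bash
python3 - <<'E'
from h import *
rep([.4685,-.1067,.2])
E
```

```text
t 14.88 pos [ 0.6338 -0.026   0.1268] F [ 0.6 -0.2 -0.7] gap 0.469
[[-0.6474  0.0073  0.7621]
 [-0.7621  0.0018 -0.6474]
 [-0.0061 -1.      0.0044]] turn units (to level yaw0) [-0.073  -8.0693 -0.0495]
shift units [ 6.7233 -2.9808 -2.9345]
```

Request:
step_arm(plan=[[0,0,-0.3,0,0,0,0],[0,0,-0.8,0,0,0,0],[0,0,-0.9,0,-0.03,0,0],[0,0,-0.7,0,-0.03,0,0],[0,0.3,-0.3,-0.15,0,0,0],[0,0.7,0,-0.35,0,0,0],[0,0.9,0,-0.4,0,0,0],[0,0.9,0,-0.4,0,0,0],[0,0.9,0,-0.4,0,0,0],[0,0.9,0,-0.4,0,0,0],[0,0.8,0,-0.35,0,0,0],[0,0.6,0,-0.25,0,0,0],[0,0.3,0,-0.15,0,0,0],[0,0,0,0,0,0,0],[0,0,0,0,0,0,0]])

```text
t: 16.13
eef_pos: [0.4649, -0.1032, 0.2043]
tcp_rot: [-0.296, 0.642, -0.641, 0.298]
wrist_force: [0.2, 0.3, -0.2]
finger_gap: 0.472
```

```bash
python3 - <<'E'
from h import *
from cell import *
s=rep([.4685,-.1067,.127]);p=wrist(s,read_camera("wrist"));cv2.imwrite("pics/w6.png",p["img"])
print(proj(p,[[.4685,-.1067,.094],[.4589,-.172,.166]]))
E
```

```text
t 16.13 pos [ 0.4649 -0.1032  0.2043] F [ 0.2  0.3 -0.2] gap 0.472
[[-0.6469  0.0024  0.7626]
 [-0.7626  0.0035 -0.6469]
 [-0.0042 -1.     -0.0005]] turn units (to level yaw0) [-0.0119 -8.0615 -0.0486]
shift units [0.0255 3.09   0.2022]
[[259.4711 187.5125]
 [318.5138 306.5474]]
```

View pics/w6.png

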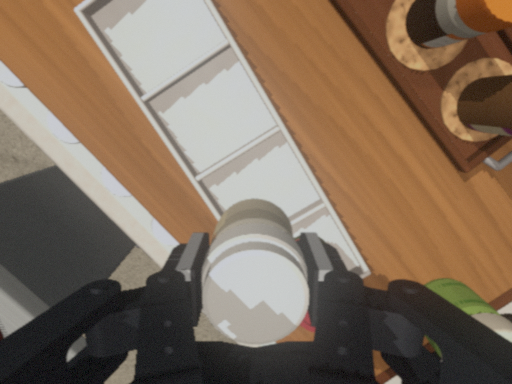

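Request:
step_arm(plan=[[0,0,0.2,0.1,0,0,0],[0,0,0.6,0.1,0,0,0],[0,0,0.8,0,0,0,0],[0,0,0.7,0,0,0,0],[0,0,0.4,0,0,0,0],[0,0,0.15,0,0,0,0],[0,0,0,0,0,0,0],[0,0,0,0,0,0,0]])

```text
t: 16.85
eef_pos: [0.4729, -0.1048, 0.1287]
tcp_rot: [-0.297, 0.642, -0.64, 0.3]
wrist_force: [0.5, -0.3, 0.1]
finger_gap: 0.469
```

```bash
python3 - <<'E'
from h import *
rep([.4685,-.1067,.123])
E
```

```text
t 16.85 pos [ 0.4729 -0.1048  0.1287] F [ 0.5 -0.3  0.1] gap 0.469
[[-0.6433  0.003   0.7656]
 [-0.7656  0.0038 -0.6433]
 [-0.0048 -1.     -0.0001]] turn units (to level yaw0) [-0.0179 -8.007  -0.0537]
shift units [ 0.1733  0.2258 -0.0842]
```

Request:
step_arm(plan=[[0,0.08,0.06,-0.04,0,0,0],[0,0.06,0.08,-0.04,0,0,0],[0,0,0.06,0,0,0,0],[0,0,0,0,0,0,0]])

```text
t: 17.18
eef_pos: [0.4702, -0.1069, 0.1259]
tcp_rot: [0.296, -0.641, 0.641, -0.301]
wrist_force: [-0.7, -0.9, -0.4]
finger_gap: 0.47
```

Request:
step_arm(plan=[[0,0,0.05,0,0,0,0],[0,0,0.03,0,0,0,0],[0,0,0,0,0,0,0]])

```text
t: 17.43
eef_pos: [0.4706, -0.1073, 0.1246]
tcp_rot: [0.296, -0.64, 0.642, -0.301]
wrist_force: [-0.2, 0.2, -1.4]
finger_gap: 0.468
```

Request:
step_arm(plan=[[0,0,0.05,0,0,0,0],[0,0,0.03,0,0,0,0],[0,0,0,0,0,0,0]])

```text
t: 17.68
eef_pos: [0.4709, -0.1074, 0.1236]
tcp_rot: [0.296, -0.64, 0.642, -0.301]
wrist_force: [-0.0, -0.3, -1.0]
finger_gap: 0.471
```

Request:
step_arm(plan=[[0,0,0.04,0,0,0,0],[0.7,0,0,0,0,0,0],[0.7,0,0,0,0,0,0],[0.7,0,0,0,0,0,0],[0.7,0,-0.1,0,0,0,0],[0.7,0,-0.3,0,0,0,0],[0.7,0,-0.8,0,0,0,0],[1,0,-1,0,0,0,0],[1,0,-1,0,0,0,0],[1,-0.3,-0.7,0.3,0,0,0],[1,-0.7,-0.2,0.7,0,0,0],[1,-0.9,0,0.9,0,0,0],[1,-0.9,0,0.9,0,0,0],[1,-0.9,0,0.8,0,0,0],[1,-0.5,0,0.5,0,0,0],[1,-0.3,0,0.2,0,0,0],[1,0,0,0,0,0,0],[1,0,0,0,0,0,0]])

```text
t: 19.18
eef_pos: [0.6323, -0.0897, 0.2385]
tcp_rot: [0.294, -0.639, 0.644, -0.302]
wrist_force: [0.5, -0.4, -0.3]
finger_gap: 1.003
```

```bash
python3 - <<'E'
from h import *
from cell import *
s=rep([.629,-.089,.140]);p=wrist(s,read_camera("wrist"));cv2.imwrite("pics/w7.png",p["img"])
print(proj(p,[[.629,-.089,.174]]),[(np.round(d["bbox"]).tolist(),round(d["p"],2)) for d in look_for("slim_jar",p)[:2]])
E
```

```text
t 19.18 pos [ 0.6323 -0.0897  0.2385] F [ 0.5 -0.4 -0.3] gap 1.003
[[-0.6441  0.0139  0.7648]
 [-0.7649 -0.0015 -0.6442]
 [-0.0078 -0.9999  0.0116]] turn units (to level yaw0) [-0.1585 -8.0206 -0.0388]
shift units [ 0.0955  3.9378 -0.1634]
[[246.8982 207.6867]] [([250.0, 201.0, 55.0, 76.0], 0.94)]
```

View pics/w7.png

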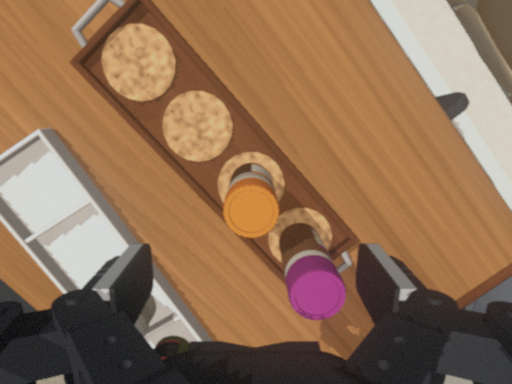

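Request:
step_arm(plan=[[1,0.05,0.2,-0.05,-0.08,0,-0.02],[1,0.05,0.6,0,-0.08,0,-0.02],[1,0,0.9,0,0,0,0],[1,0,0.9,0,0,0,0],[1,0,0.7,0,-0.03,0,0],[1,0,0.4,-0.03,-0.03,0,0],[1,0,0.1,-0.03,-0.03,0,0],[1,0,0,0,0,0,0]])

```text
t: 19.95
eef_pos: [0.6228, -0.091, 0.1364]
tcp_rot: [-0.298, 0.646, -0.637, 0.296]
wrist_force: [0.5, -0.1, 0.3]
finger_gap: 1.0
```

```bash
python3 - <<'E'
from h import *
rep([.631,-.0905,.140])
E
```

```text
t 19.95 pos [ 0.6228 -0.091   0.1364] F [ 0.5 -0.1  0.3] gap 1.0
[[-0.6469 -0.0083  0.7625]
 [-0.7626  0.0112 -0.6468]
 [-0.0031 -0.9999 -0.0135]] turn units (to level yaw0) [ 0.1361 -8.0616 -0.0891]
shift units [-0.2286 -0.1457  0.2338]
```

Request:
step_arm(plan=[[1,-0.08,-0.05,0.08,0.06,0,-0.04],[1,-0.08,0,0.08,0.04,0,-0.04],[1,0,0,0,0,0,0],[0,0,0,0,0,0,0],[0,0,0,0,0,0,0],[0,0,0,0,0,0,0],[0,0,0,0,0,0,0],[0,0,0,0,0,0,0],[0,0,0,0,0,0,0],[0,0,0,0,0,0,0]])

```text
t: 20.78
eef_pos: [0.6312, -0.0914, 0.1428]
tcp_rot: [0.298, -0.641, 0.643, -0.297]
wrist_force: [0.0, -0.2, -0.2]
finger_gap: 0.405
```

```bash
python3 - <<'E'
from h import *
rep([.4781,-.0413,.21])
E
```

```text
t 20.78 pos [ 0.6312 -0.0914  0.1428] F [ 0.  -0.2 -0.2] gap 0.405
[[-0.6468  0.0003  0.7626]
 [-0.7626 -0.0033 -0.6468]
 [ 0.0023 -1.      0.0023]] turn units (to level yaw0) [-0.0161 -8.0606  0.0351]
shift units [ 2.4413 -2.6971 -5.9599]
```

Request:
step_arm(plan=[[0,0,-0.3,0,0,0,0],[0,0,-0.8,0,0,0,0],[0,0,-0.9,0,-0.03,0,0],[0,0,-0.8,0,-0.03,0,0],[0,0.1,-0.3,-0.3,0,0,0],[0,0.3,0,-0.7,0,0,0],[0,0.35,0,-0.9,0,0,0],[0,0.35,0,-0.9,0,0,0],[0,0.35,0,-0.9,0,0,0],[0,0.35,0,-0.8,0,0,0],[0,0.3,0,-0.7,0,0,0],[0,0.2,0,-0.4,0,0,0],[0,0.1,0,-0.2,0,0,0],[0,0,0,0,0,0,0],[0,0,0,0,0,0,0]])

```text
t: 22.03
eef_pos: [0.4703, -0.039, 0.2229]
tcp_rot: [-0.299, 0.643, -0.641, 0.295]
wrist_force: [-0.0, 0.4, -1.8]
finger_gap: 0.402
```

```bash
python3 - <<'E'
from h import *
from cell import *
s=rep([.4781,-.0413,.1393]);p=wrist(s,read_camera("wrist"));cv2.imwrite("pics/w8.png",p["img"])
print(proj(p,[[.4781,-.0413,.094]]))
E
```

```text
t 22.03 pos [ 0.4703 -0.039   0.2229] F [-0.   0.4 -1.8] gap 0.402
[[-0.6469 -0.0057  0.7626]
 [-0.7626  0.0006 -0.6469]
 [ 0.0032 -1.     -0.0048]] turn units (to level yaw0) [ 0.0651 -8.0614  0.0159]
shift units [-0.1416  3.343   0.3127]
[[262.7612 176.4609]]
```

View pics/w8.png

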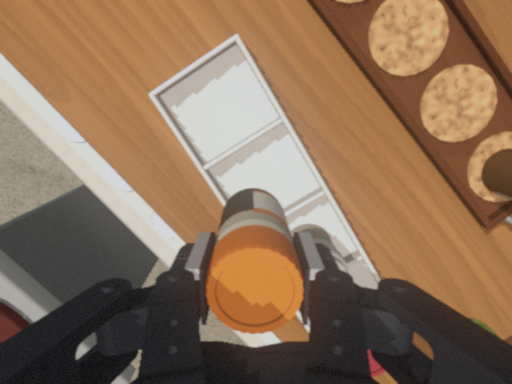

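Request:
step_arm(plan=[[0,-0.05,0.2,0.1,0.03,0,0],[0,-0.05,0.6,0.1,0,0,0],[0,0,0.8,0,0,0,0],[0,0,0.8,0,0,0,0],[0,0,0.45,0,0,0,0],[0,0,0.2,0,0,0,0],[0,0,0,0,0,0,0],[0,0,0,0,0,0,0]])

```text
t: 22.75
eef_pos: [0.4801, -0.0423, 0.1416]
tcp_rot: [0.298, -0.642, 0.642, -0.296]
wrist_force: [0.3, 0.0, -0.8]
finger_gap: 0.403
```

```bash
python3 - <<'E'
from h import *
rep([.4781,-.0413,.1393])
E
```

```text
t 22.75 pos [ 0.4801 -0.0423  0.1416] F [ 0.3  0.  -0.8] gap 0.403
[[-0.6476 -0.0031  0.7619]
 [-0.7619 -0.0015 -0.6477]
 [ 0.0031 -1.     -0.0014]] turn units (to level yaw0) [ 0.0281 -8.0729  0.0286]
shift units [ 0.0204  0.0922 -0.0866]
```

Request:
step_arm(plan=[[0,0.02,0.05,-0.04,0,0,0],[0,0,0.05,-0.03,0,0,0],[0,0,0,0,0,0,0]])

```text
t: 23.0
eef_pos: [0.4795, -0.042, 0.1411]
tcp_rot: [0.297, -0.641, 0.643, -0.296]
wrist_force: [-1.6, 1.0, -0.8]
finger_gap: 0.403
```

Request:
step_arm(plan=[[0,0,0.05,0,0,0,0],[0,0,0.03,0,0,0,0],[0,0,0,0,0,0,0]])

```text
t: 23.25
eef_pos: [0.4803, -0.0422, 0.1405]
tcp_rot: [0.297, -0.64, 0.643, -0.297]
wrist_force: [0.5, 0.5, -0.6]
finger_gap: 0.41
```

Request:
step_arm(plan=[[0,0,0.06,0,0,0,0],[0,0,0.03,0,0,0,0],[0,0,0,0,0,0,0]])

```text
t: 23.5
eef_pos: [0.4809, -0.0423, 0.1399]
tcp_rot: [0.296, -0.64, 0.644, -0.298]
wrist_force: [0.1, -0.2, 0.4]
finger_gap: 0.408
```

Request:
step_arm(plan=[[0.7,0,0,0,0,0,0],[0.7,0,0,0,0,0,0],[0.7,0,0,0,0,0,0],[0.7,0,-0.1,0,0,0,0],[0.7,0,-0.3,0,0,0,0],[0.7,0,-0.8,0,0,0,0],[1,0,-1,0,0,0,0],[1,0,-1,0,0,0,0],[1,0,-0.7,0.3,0,0,0],[1,-0.05,-0.2,0.8,0,0,0],[1,-0.05,0,0.9,0,0,0],[1,-0.05,0,0.9,0,0,0],[1,-0.05,0,0.9,0,0,0],[1,-0.05,0,0.9,0,0,0],[1,-0.05,0,0.9,0,0,0],[1,-0.05,0,0.9,0,0,0],[1,-0.05,0,0.6,0,0,0],[1,0,0,0.3,0,0,0],[1,0,0,0,0,0,0],[1,0,0,0,0,0,0]])

```text
t: 25.17
eef_pos: [0.6351, -0.1596, 0.2573]
tcp_rot: [0.295, -0.638, 0.645, -0.299]
wrist_force: [0.1, 0.1, 0.5]
finger_gap: 0.997
```

```bash
python3 - <<'E'
from h import *
from cell import *
s=rep([.630,-.157,.149]);p=wrist(s,read_camera("wrist"));cv2.imwrite("pics/w9.png",p["img"])
print(proj(p,[[.630,-.157,.183]]),[(np.round(d["bbox"]).tolist(),round(d["p"],2)) for d in look_for("tall_jar",p)[:2]])
E
```

```text
t 25.17 pos [ 0.6351 -0.1596  0.2573] F [0.1 0.1 0.5] gap 0.997
[[-0.6471  0.0096  0.7624]
 [-0.7624 -0.0064 -0.647 ]
 [-0.0013 -0.9999  0.0114]] turn units (to level yaw0) [-0.1309 -8.0643  0.0318]
shift units [ 0.0588  4.3285 -0.2738]
[[243.0207 202.1488]] [([245.0, 198.0, 61.0, 74.0], 0.71)]
```

View pics/w9.png

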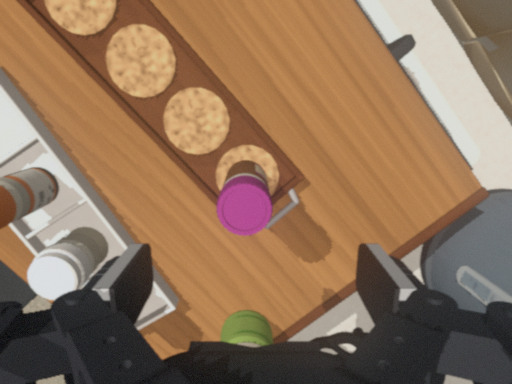

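Request:
step_arm(plan=[[1,0.05,0.2,-0.05,-0.05,0,0],[1,0.05,0.6,-0.05,-0.05,0,0],[1,0,0.9,0,0,0,0],[1,0,0.9,0,0,0,0],[1,0,0.9,0,0,0,0],[1,0,0.5,0,0,0,0],[1,0,0.2,0,-0.03,0,0],[1,0,0,0,0,0,0],[1,0,0,0,0,0,0]])

```text
t: 26.02
eef_pos: [0.6288, -0.1561, 0.1517]
tcp_rot: [0.297, -0.641, 0.642, -0.3]
wrist_force: [1.2, -0.5, 0.3]
finger_gap: 1.0
```

```bash
python3 - <<'E'
from h import *
rep([.6293,-.159,.149])
E
```

```text
t 26.02 pos [ 0.6288 -0.1561  0.1517] F [ 1.2 -0.5  0.3] gap 1.0
[[-0.6443  0.004   0.7647]
 [-0.7647  0.0002 -0.6444]
 [-0.0028 -1.      0.0029]] turn units (to level yaw0) [-0.0431 -8.0234 -0.0187]
shift units [0.077  0.1066 0.0904]
```

Request:
step_arm(plan=[[1,0.05,0.1,0,-0.03,0,0],[1,0,0,0,0,0,0],[0,0,0,0,0,0,0],[0,0,0,0,0,0,0],[0,0,0,0,0,0,0],[0,0,0,0,0,0,0],[0,0,0,0,0,0,0],[0,0,0,0,0,0,0],[0,0,0,0,0,0,0]])

```text
t: 26.77
eef_pos: [0.6304, -0.1583, 0.1547]
tcp_rot: [0.296, -0.64, 0.643, -0.301]
wrist_force: [-0.9, 0.8, -0.2]
finger_gap: 0.425
```

```bash
python3 - <<'E'
from h import *
rep([.4877,.024,.24])
E
```

```text
t 26.77 pos [ 0.6304 -0.1583  0.1547] F [-0.9  0.8 -0.2] gap 0.425
[[-0.6444  0.0085  0.7647]
 [-0.7647 -0.0011 -0.6444]
 [-0.0046 -1.      0.0072]] turn units (to level yaw0) [-0.0975 -8.0239 -0.022 ]
shift units [-1.9153 -3.4698 -9.0387]
```

Request:
step_arm(plan=[[0,0,-0.4,0,-0.03,0,0],[0,0,-0.9,0,-0.03,0,0],[0,0,-0.9,0,-0.03,0,0],[0,0,-0.8,0,-0.03,0,0],[0,-0.3,-0.3,-0.25,0,0,0],[0,-0.8,0,-0.68,0,0,0],[0,-0.8,0,-0.68,0,0,0],[0,-0.8,0,-0.68,0,0,0],[0,-0.8,0,-0.68,0,0,0],[0,-0.8,0,-0.68,0,0,0],[0,-0.8,0,-0.68,0,0,0],[0,0,0,-0.6,0,0,0],[0,0.5,0,-0.65,0,0,0],[0,0.5,0,-0.65,0,0,0],[0,0.5,0,-0.65,0,0,0],[0,0.5,0,-0.65,0,0,0],[0,0.5,0,-0.65,0,0,0],[0,0.4,0,-0.4,0,0,0],[0,0.3,0,-0.3,0,0,0],[0,0.1,0,-0.1,0,0,0]])

```text
t: 28.43
eef_pos: [0.4774, 0.0403, 0.2426]
tcp_rot: [-0.299, 0.644, -0.637, 0.3]
wrist_force: [0.2, 0.9, -0.2]
finger_gap: 0.417
```

Request:
step_arm(plan=[[0,0,0,0,0,0,0],[0,0,0,0,0,0,0]])

```text
t: 28.6
eef_pos: [0.4771, 0.0411, 0.243]
tcp_rot: [-0.299, 0.644, -0.637, 0.301]
wrist_force: [-0.1, -0.7, -1.0]
finger_gap: 0.419
```

```bash
python3 - <<'E'
from h import *
from cell import *
s=rep([.4877,.024,.1512]);p=wrist(s,read_camera("wrist"));cv2.imwrite("pics/w10.png",p["img"])
print(proj(p,[[.4877,.024,.094]]))
E
```

```text
t 28.6 pos [0.4771 0.0411 0.243 ] F [-0.1 -0.7 -1. ] gap 0.419
[[-0.641  -0.0016  0.7675]
 [-0.7675  0.0105 -0.6409]
 [-0.007  -0.9999 -0.0079]] turn units (to level yaw0) [ 0.0593 -7.973  -0.1086]
shift units [0.2775 3.6645 0.7918]
[[275.9696 183.6357]]
```

View pics/w10.png

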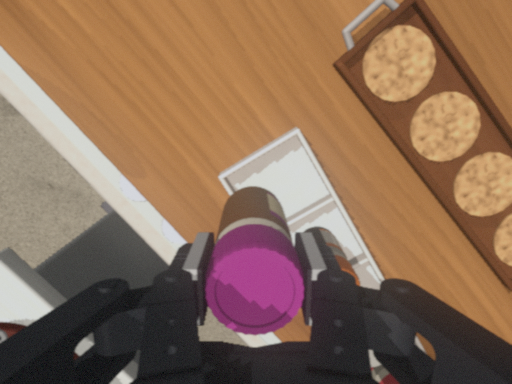

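Request:
step_arm(plan=[[0,0.1,0,0.25,0.03,0,-0.05],[0,0.1,0,0.3,0,0,-0.05],[0,0.05,0,0.15,0,0,0],[0,0,0,0,0,0,0],[0,0,0,0,0,0,0]])

```text
t: 29.07
eef_pos: [0.4896, 0.0228, 0.242]
tcp_rot: [-0.301, 0.642, -0.639, 0.298]
wrist_force: [-0.4, -1.0, -0.0]
finger_gap: 0.419
```

```bash
python3 - <<'E'
from h import *
rep([.4877,.024,.1512])
E
```

```text
t 29.07 pos [0.4896 0.0228 0.242 ] F [-0.4 -1.  -0. ] gap 0.419
[[-0.6412 -0.0066  0.7673]
 [-0.7674  0.0013 -0.6412]
 [ 0.0033 -1.     -0.0059]] turn units (to level yaw0) [ 0.0782 -7.9765  0.0122]
shift units [ 0.0009  3.632  -0.066 ]
```

Request:
step_arm(plan=[[0,0,0.2,-0.05,0.03,0,0],[0,0,0.6,0,0.03,0,0],[0,0,0.8,0,0,0,0],[0,0,0.8,0,0,0,0],[0,0,0.7,0,0,0,0],[0,0,0.3,0,0,0,0],[0,0,0.1,0,0,0,0],[0,0,0,0,0,0,0],[0,0,0,0,0,0,0]])

```text
t: 29.82
eef_pos: [0.4887, 0.0241, 0.152]
tcp_rot: [0.299, -0.64, 0.641, -0.299]
wrist_force: [0.2, -0.4, -0.3]
finger_gap: 0.421
```

```bash
python3 - <<'E'
from h import *
rep([.4877,.024,.1512])
E
```

```text
t 29.82 pos [0.4887 0.0241 0.152 ] F [ 0.2 -0.4 -0.3] gap 0.421
[[-0.6415  0.0008  0.7671]
 [-0.7671 -0.0024 -0.6415]
 [ 0.0013 -1.      0.0021]] turn units (to level yaw0) [-0.018  -7.9803  0.0231]
shift units [ 0.0275  0.0329 -0.0272]
```

Request:
step_arm(plan=[[0,0,0.05,0,0,0,0],[0,0,0.04,0,0,0,0],[0,0,0,0,0,0,0]])

```text
t: 30.07
eef_pos: [0.4893, 0.0241, 0.1517]
tcp_rot: [0.299, -0.639, 0.642, -0.3]
wrist_force: [0.1, 0.7, -1.0]
finger_gap: 0.419
```

Request:
step_arm(plan=[[0.7,0,0,0,0,0,0],[0.7,0,0,0,0,0,0],[0.7,0,0,0,0,0,0],[0.7,0,-0.1,0,0,0,0],[0.7,0,-0.3,0,0,0,0],[0.7,0,-0.8,0,0,0,0],[0.7,0,-1,0,0,0,0],[0.7,0,-1,0,0,0,0],[0.7,0,-1,0,0,0,0],[0.7,0,-1,0,0,0,0],[0.7,0,-0.5,0,0,0,0]])

```text
t: 30.98
eef_pos: [0.487, 0.0248, 0.3001]
tcp_rot: [0.3, -0.64, 0.641, -0.299]
wrist_force: [0.6, -0.3, -0.1]
finger_gap: 0.7
```

Request:
step_arm(plan=[[0.7,0.5,0,0.1,0,0,0],[0.7,0.9,0,0.3,0,0,0],[0.7,0.9,0,0.3,0,0,0],[0.7,0.9,0,0.3,0,0,0],[0.7,0.9,0,0.3,0,0,0],[0.7,0.9,0,0.3,0,0,0],[0.7,0.9,0,0.3,0,0,0],[0.7,0.9,0,0.3,0,0,0],[0.7,0.9,0,0.3,0,0,0],[0.7,0.9,0,0.3,0,0,0],[0.7,0.9,0,0.3,0,0,0],[0.7,0.9,0,0.3,0,0,0],[0.7,0.9,0,0.3,0,0,0],[0.7,0.9,0,0.3,0,0,0],[0.7,0.9,0,0.3,0,0,0],[0.7,0.9,0,0.3,0,0,0],[0.7,0.6,0,0.2,0,0,0],[0.7,0,0,0,0,0,0]])

```text
t: 32.48
eef_pos: [0.3394, -0.3489, 0.3196]
tcp_rot: [0.297, -0.634, 0.646, -0.304]
wrist_force: [0.2, 0.3, 0.7]
finger_gap: 0.701
```

```bash
python3 - <<'E'
from h import *
from cell import *
s=rep();a=read_camera("top")
b=read_camera("scene")
i=cv2.resize(a["img"][100:280,120:440],(560,315));j=cv2.resize(b["img"][110:260,150:400],(560,280) )
cv2.imwrite("pics/fin.png",np.vstack([i,j]))
E
```

```text
t 32.48 pos [ 0.3394 -0.3489  0.3196] F [0.2 0.3 0.7] gap 0.701
[[-0.6387  0.0158  0.7693]
 [-0.7695 -0.0122 -0.6386]
 [-0.0007 -0.9998  0.02  ]] turn units (to level yaw0) [-0.2228 -7.9387  0.0716]
```

View pics/fin.png

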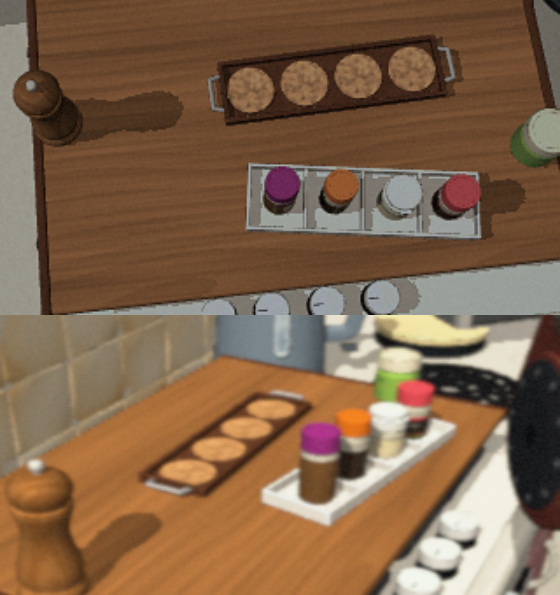

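```bash
python3 -c "
from cell import *
print(job_done())"
```

```text
the job is handed in; nothing more can be done
None
```

All four jars are in the rack in reverse order, and I handed the job in at about 32.5 s of the 96 s allowed. From left to right the bays now hold the tall (purple), slim (orange), squat (white) and plain (red) jars.

- **Final check:** the last top and scene pictures, taken with the arm clear, show one jar upright in each bay and all four cork pads empty. The pepper mill stands where it did at the start, judged by eye. Wrist-force readings at the end of each move stayed under about 2 N.
- **Regrip:** my first grip on the plain jar was too high and the tool was tilted about 2 degrees. I opened the gripper, levelled it and gripped again before lifting.
- **Close fit:** the plain jar first came down about 12 mm off the centre of its bay, next to the divider. I moved it back to the middle before releasing it.
- **Touch-down:** no clear force signal showed when the jars reached the bay floors, so I judged it by height and by the downward motion stopping. The squat jar was the least certain of the four.

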